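# Hold a chain guard's inspection flap at its mark

### The arm

A 6-joint arm with a two-finger parallel gripper is mounted at the origin on the work surface. World frame = base frame: x ahead of the robot, y to its left, z up, the work surface at z = 0. Lengths are in m, angles in degrees, forces in N, time in s.
With the tool pointing down it reaches from about 0.375 to 0.75 m from the base axis. Payload 9 kg.
Tool frame: the origin (TCP) lies at the very end of the fingers, on their centre line; the grasp point (between the pads) lies bot.grasp_offset behind it (bot.grasp_offset is the distance from the TCP to the grasp point, in m); z points along the fingers, y is the line along which they close (so a half turn about z gives the same grasp; the last joint's range is limited). The gripper opens to 85 mm and grips with 20 to 120 N. Pads are 22 mm wide; open, the fingers measure 114 mm over their backs; the gripper's body (76 mm by 85 mm) begins 54 mm behind the grasp point. The pads swing forward as they close: fully open they stand 13 mm farther back than shut.
Start: joints at [58.573, 5.964, 5.575, 89.605, 0, 77.527], TCP at [0.195, 0.568, 0.231] pointing down, gripper open.
Joint ranges: [-171.21, 171.21], [-48.23, 106.86], [-62.78, 66.21], [-105.2, 120.99], [-86.42, 89.51], [-180, 180]. Speed limits (degrees/s): [127.2, 127.2, 147.25, 180, 180, 180].

### API

Orientations are given as [roll, pitch, yaw] about the fixed x, y, z axes, in that order (R = Rz(yaw) Ry(pitch) Rx(roll)).
In Python, from cell import bot, jaws, solver, monitor, viewer, job gives the robot as it stands. Calls block until the motion is done:
- bot.reach(position, orientation): joint-space move of the TCP to a pose.
- bot.line_to(position, ori=None, rate=0.15): straight line of the TCP; ori=None keeps the orientation; rate is the mean speed in m/s.
- bot.set_joints(angles): joint-space move.
- jaws.command_gripper(opening, grasp_force=None): finger opening in m; grasp_force is the grip in N (None keeps the last); returns when the fingers have stopped.
- bot.dwell(seconds).
- solver.solve_ik(position, orientation): joint angles nearest the present ones, or None.
- monitor.get_obs(): the state.
- viewer.grab_frame(name): name is "side" or "top"; returns the picture (384x512x3 uint8, red, green, blue); there is no depth.
- viewer.camera_params(name): a dict with "fx", "fy", "cx", "cy" (pixels), "R" (3x3) and "t" (3): a world point X has camera coordinates R X + t. Camera axes: x right, y down, z forward; pixel columns grow to the right and rows downward; lengths in m; the calibration is good to about 2 mm. A picture is of the moment at which its call begins. camera_params takes no time and is no camera call.
A pose or a line that the arm cannot do raises bot.PlanningError and nothing moves.
- job.hand_in(): hands the job in; it is judged then, once.
The state is a dict: "t": time; "joints": joint angles; "dq": joint speeds; "joint_efforts": joint torques, N m; "tool_pos": TCP position; "eef_rot": TCP orientation; "ft_force": force on the tool from outside, world axes, zero at the start; "ft_torque": the same for the moment, N m; "grip_width": finger opening in m; "gripper_force": force on a finger pad.
Only numpy, scipy, OpenCV 4.12 (cv2) and the standard library are available. Lean on these libraries where they do the work, as an engineer would, in place of code of your own. Each camera call takes 0.05 s, during which the arm holds its last target. There are 200 camera calls.

### The job

Switch the chain drive off by turning the speed knob on the control box anticlockwise all the way to its end stop; only then swing the chain guard's inspection flap up until it lines up with the pointer beside it. Keep holding the flap still at that angle and finish while holding it, because it falls shut by itself. Do not shift the pointer or the other things on the bench.

Things in the scene. Friction and masses are not known exactly. Their poses are not given: they have to be found in the camera images.
- guard: Chain guard fixed to the bench: dark sheet-steel case 190 (x) x 180 (y) x 130 mm high, flap on top. At its +y side a rusty wheel 144 mm across, reaching 145 mm from the middle; at its -y side a round angle plate, 190 mm across, top 229 mm above the bench. Origin under its centre; -x side nearest the robot. Stands left or right of the middle, turned up to 0.25 rad.
- flap_hinge (a point): Middle of the flap's hinge line, fixed on the guard, 134 mm above the bench, 85 mm to the +x side of the guard's centre. Axes as the guard's: the hinge line runs along y, z up.
- flap (a joint): Opening angle of the flap, rad: 0 shut (level on the case), grows as its edge nearest the robot rises; end stop 1.35. Dark steel plate 172 x 180 x 6 mm, 0.3 to 0.65 kg, hinged on the edge farthest from the robot; almost no hinge friction: let go at any angle, it falls shut.
- flap_handle (a point): Middle of the round bar of the flap's bow handle, moves with the flap; bar 12 mm thick, 110 mm long along the hinge direction (y), posts at its ends, 36 mm free beneath it. In the flap's axes (flap_hinge's turned with the flap) it lies (-140, 0, 45) mm from flap_hinge; 179 mm above the bench when shut. x points to the hinge, z out of the flap. The bar can turn between gripping fingers.
- pointer (a joint): Angle of the pointer that marks how far to open, rad, about the same hinge line and measured like the flap's: 0 level, grows upward; set between 0.55 and 1.0. The flap is at the mark when both angles are equal (its side edge lies alongside the pointer). Stiff friction keeps it where set.
- pointer_tip (a point): Centre of the round end (22 mm across) of the pointer, a flat steel bar 9 mm wide rising from the hinge line between the flap's -y edge and the angle plate, 97 mm to the -y side of the guard's middle; the tip is 168 mm from the hinge line. x points along the bar to the hinge.
- control_box: Grey speed control box fixed to the bench, 150 (x) x 110 (y) x 65 mm high, one knob on top, 15 mm towards its -x side from the middle. Origin under its centre. Stands on the other side of the middle from the guard, turned up to 0.5 rad.
- knob (a joint): Speed knob, rad: 0 at its anticlockwise end stop (off), grows as it is turned clockwise seen from above; starts between 0.6 and 1.3. It turns with light friction (0.04 N m) and stays where left.
- knob_grip (a point): Point on the knob's vertical axis at the height to grip, 102 mm above the bench. Black disc 52 mm across with an upright bar across it, 49 mm long, 14 mm thick, its top 109 mm and foot 77 mm above the bench. x along the bar, y across it, z up; with the knob off these are the control box's axes.
- hammer: Hammer lying flat, 300 mm long, wooden handle, steel head; origin at the middle of its length, on the underside. Not part of the job; leave it.
- screwdriver: Screwdriver lying flat, 200 mm long, black handle; origin at the middle of its length, on the underside. Not part of the job; leave it.
- tape: Roll of grey tape standing on its flat side, 90 mm across, 48 mm high; origin under its centre. Not part of the job; leave it.
- tin: Plain steel tin, 70 mm across, 80 mm high; origin under its centre. Not part of the job; leave it.
- timber: Pale timber offcut, 200 x 90 x 45 mm; origin under its centre. Not part of the job; leave it.
- bearing: Spare flange bearing lying flat: blue plate 70 x 90 mm with a steel ring, 36 mm high in all; origin under its centre. Not part of the job; leave it.
- sprocket: Spare steel ring, 72 mm across, 12 mm high, lying flat; origin under its centre. Not part of the job; leave it.

How it is judged:
By the outcome, as a careful person would: the job done as asked, in the order asked, and still so for the second after the job is handed in, while the arm keeps its last pose, push and grip.
It also fails if it takes over 54 s, if anything falls off the work surface, if the arm or the gripper's body presses on something with over 40 N, if the wrist force passes 120 N, or if a joint passes its speed limit or range.

## Working session

There is one attempt and no reset: what is moved stays moved. The work goes in short steps, each a Python script; the robot and the scene stay as the last script left them, time stands still between calls to the robot, and variables do not carry over. Pictures are saved under pics/ and viewed, at most 10 in all, crops included, and the job is handed in when it is done.

```bash
ls; mkdir -p pics
python3 - <<'E'
from cell import bot,jaws,solver,monitor,viewer,job
import cv2
for n in("top","side"):
    cv2.imwrite(f"pics/{n}0.png",cv2.resize(viewer.grab_frame(n)[:,:,::-1],(800,600),interpolation=cv2.INTER_CUBIC)); print(n,viewer.camera_params(n))
o=monitor.get_obs(); print(o, bot.grasp_offset)
E
```

```text
pics
top {'fx': 400.6153762901559, 'fy': 400.6153762901559, 'cx': 249.58124814301365, 'cy': 192.53262994273058, 'R': array([[-0.02695434, -0.99963115, -0.00332182],
       [-0.99705204,  0.02712331, -0.07177434],
       [ 0.07183797,  0.00137739, -0.99741536]]), 't': array([0.02702061, 0.63155042, 1.61035535])}
side {'fx': 490.1976403599117, 'fy': 490.1976403599117, 'cx': 257.6133401763535, 'cy': 186.33204537133702, 'R': array([[ 0.93734606, -0.34798314,  0.0170322 ],
       [-0.17278591, -0.50676432, -0.84459159],
       [ 0.30253494,  0.78873167, -0.53514013]]), 't': array([-0.5606206 ,  0.21383076,  1.36104829])}
{'t': 0.1, 'joints': array([ 5.85721877e+01,  5.99609838e+00,  5.53080315e+00,  8.96044883e+01,
       -1.72410073e-04,  7.75256956e+01]), 'dq': array([-0.03264859, -0.0955326 ,  0.08256408,  0.06283855, -0.0486982 ,
       -0.11041767]), 'joint_efforts': array([ 5.52058860e-03, -5.58208036e+01,  5.04720247e+01,  1.30497344e-02,
       -4.40308304e-04, -6.30482828e-05]), 'tool_pos': array([0.19472065, 0.56720413, 0.23058404]), 'eef_rot': array([-1.79931827e+02, -1.49050169e-02,  1.61046483e+02]), 'ft_force': array([ 0.77785623, -1.15739403,  0.14333685]), 'ft_torque': array([0.00539699, 0.02248323, 0.00226417]), 'gripper_force': 0.0, 'grip_width': 0.08538183244020818} 0.0187
```

View pics/top0.png

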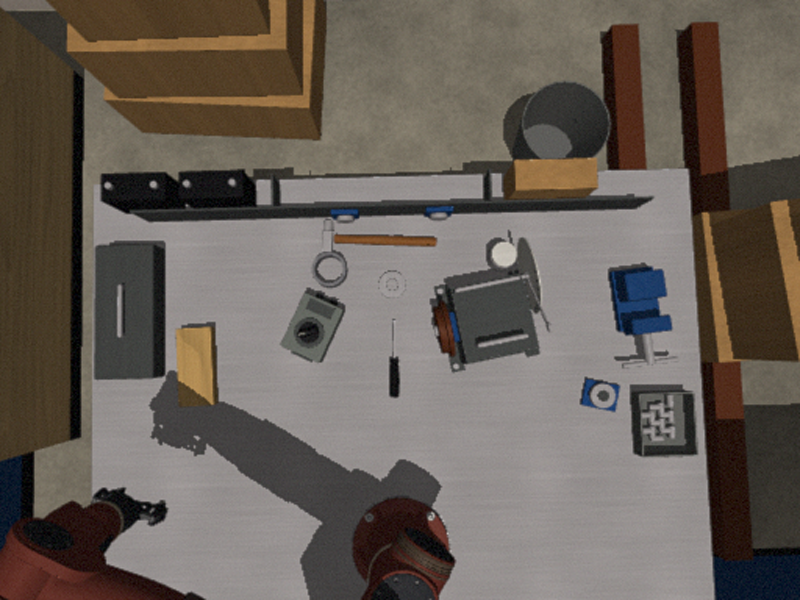

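View pics/side0.png

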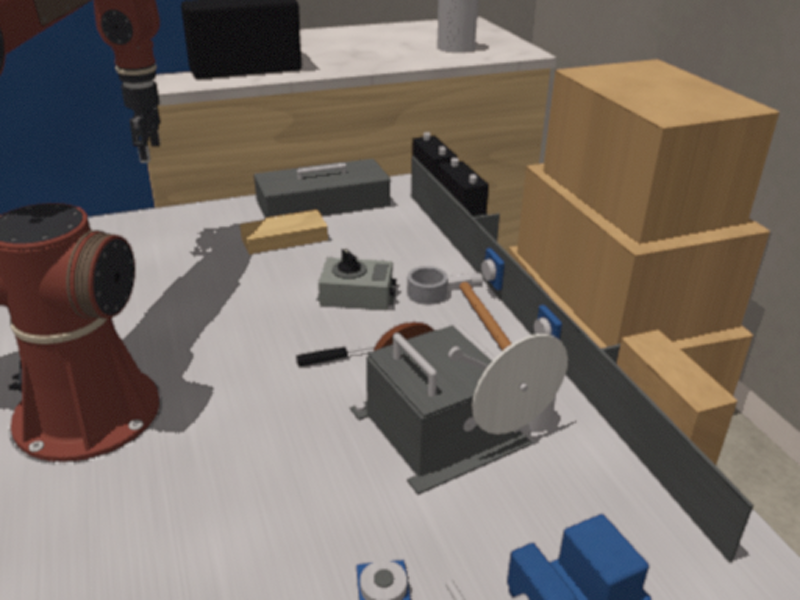

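The top view has the box knob at about (307,332) and the guard at about (495,318), with its handle at about (502,339). In the side view the pointer tip is at about (455,353). Next I'll zoom in on these.

Run:
```python
import cv2
from cell import viewer
t=viewer.grab_frame("top")[:,:,::-1]; s=viewer.grab_frame("side")[:,:,::-1]
# top: cols 175-365 rows 140-250 x4.2 ; side: cols 195-375 rows 145-280
a=cv2.resize(t[145:245,175:360],None,fx=4.3,fy=4.3,interpolation=cv2.INTER_CUBIC)
cv2.imwrite("pics/t1.png",cv2.convertScaleAbs(a,alpha=1.6,beta=15))
b=cv2.resize(s[150:300,195:375],None,fx=4,fy=4,interpolation=cv2.INTER_CUBIC)
cv2.imwrite("pics/s1.png",cv2.convertScaleAbs(b,alpha=1.6,beta=15));print(a.shape,b.shape)
```

```text
(430, 796, 3) (600, 720, 3)
```

View pics/t1.png

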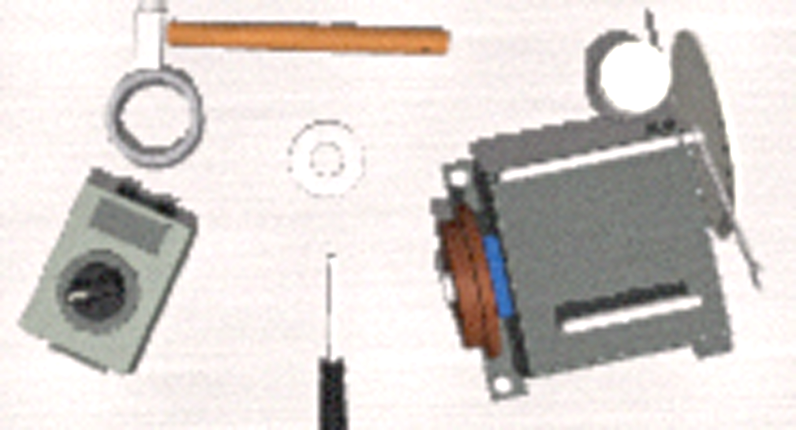

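View pics/s1.png

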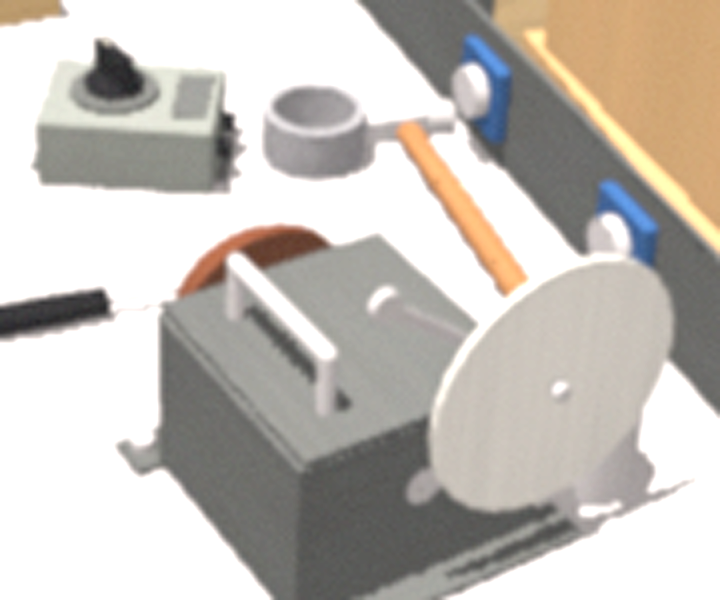

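The crops give these features, in crop pixels:
- **Top:** handle bar (563,326)–(700,300), pointer tip (757,283), knob (97,290).
- **Side:** handle bar (233,258)–(330,352), pointer tip (382,300).

I'll fit the poses to them.

```bash
cat > h.py <<'E'
import numpy as np, cv2
from scipy.optimize import least_squares
from cell import bot,jaws,solver,monitor,viewer,job
P={n:viewer.camera_params(n) for n in("top","side")}
def proj(n,X):
    p=P[n]; c=np.atleast_2d(X)@p["R"].T+p["t"]
    return np.c_[p["fx"]*c[:,0]/c[:,2]+p["cx"],p["fy"]*c[:,1]/c[:,2]+p["cy"]]
def T(p,L):
    x,y,a=p[:3]; c,s=np.cos(a),np.sin(a); L=np.atleast_2d(L)
    return np.c_[x+c*L[:,0]-s*L[:,1],y+s*L[:,0]+c*L[:,1],L[:,2]]
def hp(off,th): # hinge-frame point, opened by th -> guard coordinates
    x,y,z=off; return [.085+np.cos(th)*x+np.sin(th)*z,y,.134-np.sin(th)*x+np.cos(th)*z]
E
cat > fit.py <<'E'
from h import *
tp=lambda u,v:(u/4.3+175-.4,v/4.3+145-.4); sp=lambda u,v:(u/4+195-.4,v/4+150-.4)
def guard(p):
    H=[hp((-.14,s*.055,.045),0) for s in(1,-1)]
    tip=hp((-.168,-.097,0),p[3])
    F=[hp((-.172,s*.09,.003),0) for s in(1,-1)]
    return [("top",H[0],tp(563,326)),("top",H[1],tp(700,300)),("top",tip,tp(757,283)),
     ("side",H[0],sp(233,258)),("side",H[1],sp(330,352)),("side",tip,sp(382,300)),
     ("side",F[0],sp(165,312)),("side",F[1],sp(305,465)),("top",F[0],tp(527,377))]
def box(p):
    c=[(.075,.055),(.075,-.055),(-.075,-.055),(-.075,.055)]
    t=[(97,172),(197,218),(128,365),(24,322)]; s=[(222,72),(215,137),(42,122),(60,62)]
    return [("top",(*a,.065),tp(*b)) for a,b in zip(c,t)]+[("side",(*a,.065),sp(*b)) for a,b in zip(c,s)]+[("top",(-.015,0,.077),tp(97,290)),("side",(-.015,0,.077),sp(115,90))]
def fit(f,p0):
    r=least_squares(lambda p:np.ravel([proj(n,T(p,X))[0]-uv for n,X,uv in f(p)]),p0,loss="soft_l1")
    print(r.x.round(4)); print(np.array([proj(n,T(r.x,X))[0]-uv for n,X,uv in f(r.x)]).round(1).tolist()); return r.x
g=fit(guard,[.6,-.2,.2,.75]); b=fit(box,[.6,.2,-.4])
np.save("g.npy",g); np.save("b.npy",b)
k=T(b,[[-.015,0,.109]]); print("knob",k,"handle",T(g,hp((-.14,0,.045),0)))
out=[]
for n in("top","side"):
    i=viewer.grab_frame(n)[:,:,::-1]; u,v=proj(n,k)[0]; u0,v0=int(u)-14,int(v)-14
    im=cv2.convertScaleAbs(cv2.resize(i[v0:v0+30,u0:u0+30],(390,390),interpolation=cv2.INTER_CUBIC),alpha=2.2,beta=20); print(n,u0,v0); out.append(im)
cv2.imwrite("pics/knob.png",np.hstack(out))
E
python3 fit.py
```

```text
[ 0.5731 -0.2406  0.1711  0.6966]
[[0.9, 0.9], [-1.6, 1.0], [-0.1, -0.8], [0.2, 0.8], [-1.5, 0.6], [0.3, 0.6], [-0.0, -3.1], [0.5, -1.6], [0.4, -0.8]]
[ 0.5705  0.2062 -0.4571]
[[-1.2, 1.1], [0.6, 1.9], [0.6, 2.2], [-0.4, 0.6], [2.8, -0.9], [0.9, -0.5], [-0.9, 0.2], [0.7, -1.2], [1.3, -0.1], [1.3, -2.1]]
knob [[0.55704276 0.21280416 0.109     ]] handle [[ 0.51894533 -0.24992785  0.179     ]]
top 183 197
side 210 147
```

View pics/knob.png

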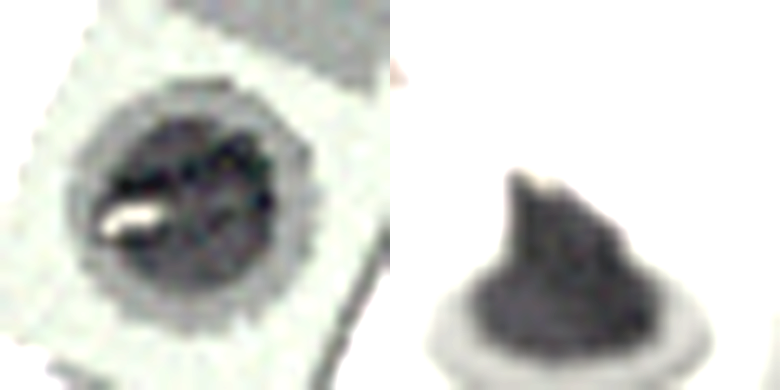

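The knob's white mark is at (135,218), so the bar runs about 20° up to the right in the top view. In the side view the bar's top edge runs (515,175)–(625,235).

```bash
cat >> h.py <<'E'
def back(n,uv,z):
    p=P[n]; d=p["R"].T@[(uv[0]-p["cx"])/p["fx"],(uv[1]-p["cy"])/p["fy"],1]; C=-p["R"].T@p["t"]; return C+d*(z-C[2])/d[2]
E
python3 - <<'E'
from h import *
t=lambda x,y:(183+x/13-.5,197+y/13-.5); s=lambda x,y:(210+(x-390)/13-.5,147+y/13-.5)
print("skirt",back("top",t(192,205),.068),back("side",s(570,345),.068))
print("disc",back("top",t(190,205),.077),back("side",s(567,305),.077))
for n,a,b in(("top",t(105,225),t(165,205)),("side",s(515,175),s(625,235))):
    A,B=back(n,a,.109),back(n,b,.109); d=A-B; print(n,A,B,np.linalg.norm(d),np.degrees(np.arctan2(d[1],d[0])))
print(solver.solve_ik([.56,.21,.18],[180,0,20]),solver.solve_ik([.56,.21,.08],[180,0,20]))
E
```

```text
skirt [0.5562603  0.21856146 0.068     ] [0.55105087 0.20938236 0.068     ]
disc [0.55604063 0.2179673  0.077     ] [0.55200614 0.21454494 0.077     ]
top [0.54996812 0.23895757 0.109     ] [0.55540128 0.22109525 0.109     ] 0.018670335712191406 106.91812150203354
side [0.54338328 0.23001866 0.109     ] [0.56097576 0.19117466 0.109     ] 0.042642133936637155 114.36580776332634
[  8.04115534   5.37741626  -0.3761587   84.24642504   0.
 168.04115534] [  8.04115534   7.21345567  -8.86428195  73.92226238   0.
 168.04115534]
```

Run:
```python
from h import *
c=[.554,.2145]
bot.reach([*c,.20],[180,0,111])
bot.line_to([*c,.105])
cv2.imwrite("pics/k2.png",np.hstack([cv2.resize(viewer.grab_frame("top")[180:240,150:230,::-1],(400,300)),cv2.resize(viewer.grab_frame("side")[130:190,190:270,::-1],(400,300))]))
o=monitor.get_obs(); print(o["t"],o["tool_pos"],o["ft_force"])
bot.line_to([*c,.086],rate=.05)
o=monitor.get_obs(); print(o["t"],o["tool_pos"],o["ft_force"],o["ft_torque"])
jaws.command_gripper(0.0,25)
o=monitor.get_obs(); print(o["t"],o["grip_width"],o["gripper_force"],o["ft_force"],o["ft_torque"],o["eef_rot"])
```

```text
3.0167 [0.5548752  0.21468654 0.10651061] [-0.064043    0.39693057 -0.17607311]
3.55 [0.55373972 0.21444608 0.08563589] [ 0.21581455  0.37333143 -0.59806314] [-0.02535116 -0.03971458 -0.00999994]
4.2 0.01349091521550472 32.419949769973755 [ 3.68132413  2.96243996 -0.79671472] [ 0.63159389 -0.65276215 -0.01886705] [ 1.79916647e+02 -1.69744166e-02  1.11009758e+02]
```

View pics/k2.png

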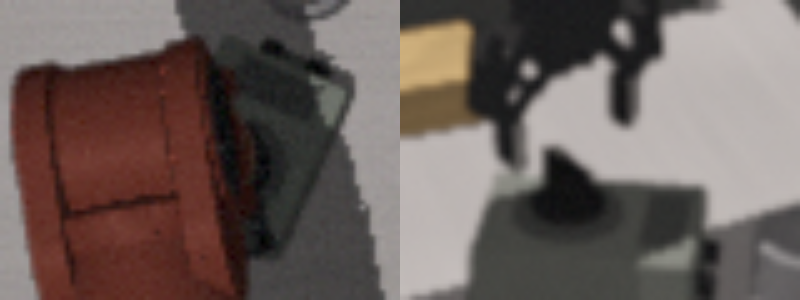

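The side crop shows the bar between the open fingers at about (570,190). The grip width is 13.5 mm, so the bar is held. Next I turn it anticlockwise in steps until torque shows the stop.

Run:
```python
from h import *
p=[.554,.2145,.086]
for y in list(range(121,146,8))+list(range(148,166,2)):
    bot.line_to(p,[180,0,y],rate=.15)
    o=monitor.get_obs(); f=o["ft_force"]; tz=o["ft_torque"][2]
    print(y,round(o["t"],2),f.round(1),o["ft_torque"].round(2),round(o["eef_rot"][2],1),round(o["grip_width"],4))
    if abs(tz)>.5 or np.linalg.norm(f)>30: break
```

```text
121 4.53 [ 5.6  4.4 -2.1] [ 0.84 -1.16  0.01] 121.1 0.0136
129 4.82 [ 7.   5.4 -3.3] [ 1.04 -1.45  0.02] 129.1 0.0133
137 5.11 [ 8.2  6.6 -4.4] [ 1.32 -1.74 -0.02] 137.1 0.0131
145 5.4 [ 9.   8.4 -5.2] [ 1.61 -1.99  0.03] 145.1 0.0135
148 5.65 [10.5  8.2 -6.2] [ 1.65 -2.1   0.05] 148.1 0.0136
150 5.9 [11.5  9.9 -6. ] [ 1.76 -2.15 -0.03] 150.1 0.0137
152 6.15 [10.   9.4 -6. ] [ 1.83 -2.18  0.03] 152.1 0.0134
154 6.4 [10.7 10.  -6.4] [ 1.93 -2.29  0.07] 154.1 0.0133
156 6.65 [10.3 10.  -4.8] [ 2.04 -2.25 -0.74] 156.0 0.0135
```

Torque jumped to -0.74 N m at 156°, which is the end stop and matches the box axis at about 154°. I'll press slightly further to confirm, release, and go to the flap handle.

Run:
```python
from h import *
p=[.554,.2145,.086]
def s(m):
    o=monitor.get_obs(); print(m,round(o["t"],2),o["tool_pos"].round(4),o["ft_force"].round(1),o["ft_torque"].round(2),round(o["grip_width"],4),round(o["gripper_force"],1))
bot.line_to(p,[180,0,157.5]); s("stop")
jaws.command_gripper(.05); s("open")
bot.line_to([p[0],p[1],.15]); 
g=np.load("g.npy"); yaw=np.degrees(g[2])+90
h=T(g,hp((-.14,0,.045),0))[0]
bot.reach([p[0],p[1],.27],[180,0,150])
top=viewer.grab_frame("top"); jaws.command_gripper(.085)
bot.reach([h[0],h[1],.27],[180,0,yaw])
sk=viewer.grab_frame("side")[130:190,190:270,::-1]; tk=viewer.grab_frame("top")[180:240,150:230,::-1]
bot.line_to([h[0],h[1],.20]); s("above")
sh=viewer.grab_frame("side")[170:280,220:367,::-1]
f=lambda i:cv2.convertScaleAbs(cv2.resize(i,(400,300),interpolation=cv2.INTER_CUBIC),alpha=1.5,beta=10)
cv2.imwrite("pics/h1.png",np.vstack([np.hstack([f(tk),f(sk)]),np.hstack([f(sh),f(viewer.grab_frame("top")[160:250,260:380,::-1])])]))
```

```text
stop 6.9 [0.5559 0.216  0.0864] [10.4 10.5 -5.2] [ 2.05 -2.2  -1.26] 0.0135 50.2
open 7.34 [0.5538 0.2143 0.0859] [0.2 0.1 1. ] [ 0.06  0.02 -0.02] 0.0502 0.0
above 11.38 [ 0.5192 -0.2498  0.2009] [0.6 1.3 1.4] [-0.05 -0.05 -0.02] 0.0846 0.0
```

View pics/h1.png

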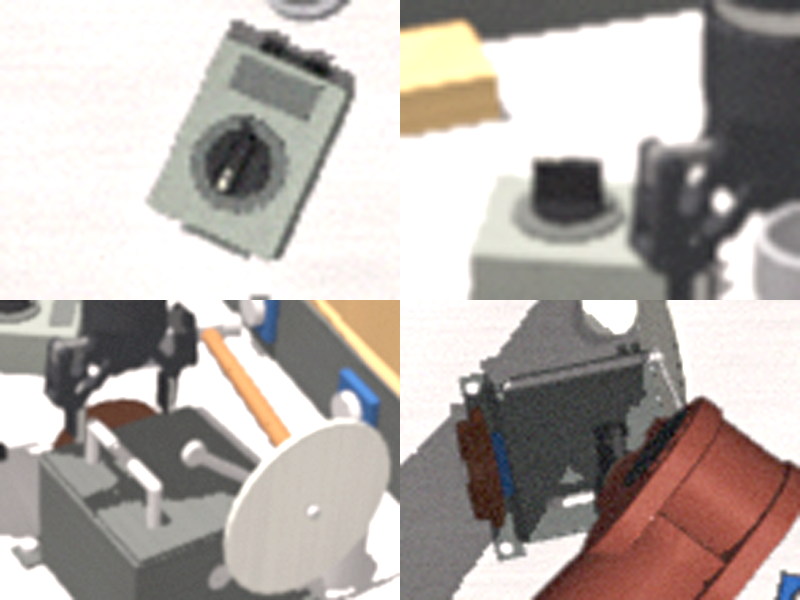

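The knob bar now lies along the box axis: in the top crop the mark at (225,180) points down the box. The fingers at (75,435) and (165,410) straddle the handle bar at (125,460). I'll grip it now.

```bash
cat >> h.py <<'E'
g=np.load("g.npy"); yaw=np.degrees(g[2])+90; ex=np.array([np.cos(g[2]),np.sin(g[2]),0])
DZ=np.array([0,0,-.0165])
def s(m):
    o=monitor.get_obs(); f=o["ft_force"]; print(m,round(o["t"],2),o["tool_pos"].round(4),f.round(1),"fx",(f@ex).round(1),o["ft_torque"].round(2),round(o["grip_width"],4),round(o["gripper_force"],1)); return o
E
python3 - <<'E'
from h import *
h=T(g,hp((-.14,0,.045),0))[0]
bot.line_to(h+DZ,rate=.06); s("down")
jaws.command_gripper(0,40); s("grip")
for dx in(0,):
    for th in(.03,.06,.1):
        bot.line_to(T(g,hp((-.14,0,.045),th))[0]+DZ,rate=.04); s(th)
E
```

```text
down 12.25 [ 0.519  -0.25    0.1627] [ 0.3 -1.1  0.8] fx 0.1 [-0.05  0.05 -0.01] 0.0854 0.0
grip 12.92 [ 0.5206 -0.2497  0.1628] [ 9.9  1.6 -3. ] fx 10.0 [ 0.25 -1.8   0.08] 0.0109 39.4
0.03 13.18 [ 0.5217 -0.2495  0.1662] [10.2 -1.5 -6.9] fx 9.8 [-0.12 -1.78  0.05] 0.0104 38.9
0.06 13.43 [ 0.523  -0.2492  0.17  ] [ 9.3 -1.1 -9.2] fx 8.9 [-0.25 -1.66  0.02] 0.0105 38.8
0.1 13.73 [ 0.525  -0.2488  0.1755] [ 8.7 -1.1 -8.5] fx 8.3 [-0.17 -1.49  0.15] 0.0106 39.0
```

Run:
```python
from h import *
off=np.zeros(3)
for th in(.15,.25,.35,.45,.55):
    o=monitor.get_obs(); off=off+ex*np.clip((o["ft_force"]@ex)*.0001,-.001,.001)
    bot.line_to(T(g,hp((-.14,0,.045),th))[0]+DZ+off,rate=.06); s(th); print((off@ex).round(4))
np.save("off.npy",off)
```

```text
0.15 14.01 [ 0.528  -0.2483  0.1824] [ 3.4 -2.  -6.7] fx 3.0 [-0.32 -0.35  0.15] 0.0103 39.0
0.0008
0.25 14.41 [ 0.5351 -0.2471  0.1961] [-2.4 -1.2 -2.4] fx -2.5 [-0.19  0.73  0.07] 0.0106 39.3
0.0011
0.35 14.8 [ 0.5428 -0.2457  0.2079] [-7.  -0.3  1.3] fx -6.9 [-0.07  1.61  0.09] 0.0102 39.4
0.0009
0.45 15.19 [ 0.5516 -0.2442  0.2194] [-7.9  0.4  2.1] fx -7.7 [0.11 1.67 0.04] 0.0107 39.3
0.0002
0.55 15.57 [ 0.5613 -0.2424  0.2296] [-8.4  0.5  3.4] fx -8.2 [0.1  1.87 0.04] 0.0106 39.4
-0.0006
```

Run:
```python
from h import *
off=np.load("off.npy")
for th in(.62,.69):
    o=monitor.get_obs(); off=off+ex*np.clip((o["ft_force"]@ex)*.0001,-.001,.001)
    bot.line_to(T(g,hp((-.14,0,.045),th))[0]+DZ+off,rate=.05); s(th)
np.save("off.npy",off)
bot.dwell(.4); s("hold")
i=np.mean([viewer.grab_frame("side").astype(float) for _ in range(8)],0).astype(np.uint8)[:,:,::-1]
cv2.imwrite("pics/raw.png",i)
c=cv2.convertScaleAbs(cv2.resize(i[165:265,228:361],(798,600),interpolation=cv2.INTER_CUBIC),alpha=1.8,beta=15)
cv2.imwrite("pics/f1.png",c)
```

```text
0.62 15.92 [ 0.5684 -0.2411  0.2362] [-8.6  1.5  3. ] fx -8.2 [0.27 1.87 0.03] 0.0102 39.3
0.69 16.26 [ 0.5761 -0.2398  0.2423] [-9.2  1.1  4.3] fx -8.9 [0.42 1.79 0.08] 0.0104 39.3
hold 16.66 [ 0.5759 -0.2398  0.2422] [-7.8  2.2  5.4] fx -7.3 [0.37 1.73 0.09] 0.0106 39.3
```

View pics/f1.png

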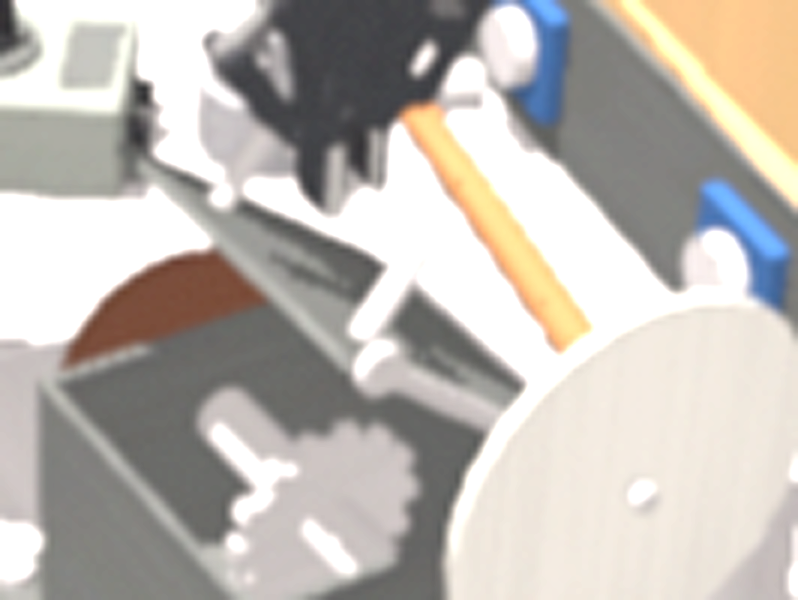

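The flap is up and close to the mark. The pointer tip is at (380,368), with the flap's near -y corner just beside it at about (362,350). I'll overlay the model to measure the difference.

Run:
```python
from h import *
i=cv2.imread("pics/raw.png"); x0,y0,k=262,190,10
c=cv2.convertScaleAbs(cv2.resize(i[y0:y0+55,x0:x0+78],(780,550),interpolation=cv2.INTER_CUBIC),alpha=1.0,beta=0)
c=cv2.convertScaleAbs(c,alpha=1.15,beta=20)
q=lambda L:((proj("side",T(g,L))+.5-[x0,y0])*k)
for th in(.6,.65,.7,.75):
    print(th,"tip",q(hp((-.168,-.097,0),th))[0].round(0),"-y corner lower/upper",q(hp((-.172,-.09,-.003),th))[0].round(0),q(hp((-.172,-.09,.003),th))[0].round(0),"mid edge up",q(hp((-.086,-.09,.003),th))[0].round(0),"+y low",q(hp((-.172,.09,-.003),th))[0].round(0), "postR foot/top",q(hp((-.14,-.055,.003),th))[0].round(0),q(hp((-.14,-.055,.045),th))[0].round(0))
cv2.imwrite("pics/f2.png",c)
```

```text
0.6 tip [250. 415.] -y corner lower/upper [216. 406.] [229. 384.] mid edge up [466. 458.] +y low [-162.   32.] postR foot/top [239. 335.] [329. 189.]
0.65 tip [270. 385.] -y corner lower/upper [235. 375.] [249. 354.] mid edge up [476. 444.] +y low [-145.    4.] postR foot/top [255. 311.] [351. 167.]
0.7 tip [290. 355.] -y corner lower/upper [255. 345.] [271. 324.] mid edge up [486. 430.] +y low [-127.  -24.] postR foot/top [272. 287.] [373. 146.]
0.75 tip [312. 326.] -y corner lower/upper [277. 315.] [293. 294.] mid edge up [497. 416.] +y low [-108.  -51.] postR foot/top [289. 264.] [396. 126.]
```

View pics/f2.png

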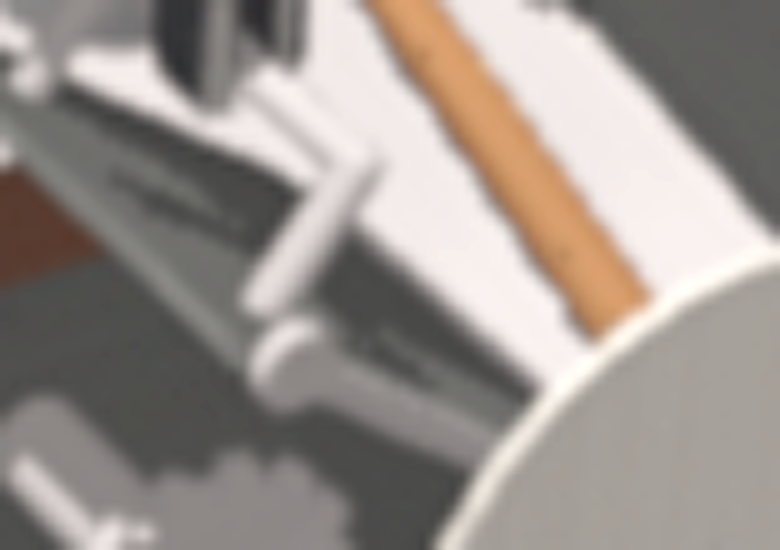

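The tip is at (288,362), the right handle post's foot at (262,302) and its top at (360,165). Relative to the tip, the flap is about 0.025 rad low. I'll raise it by that and check with a drawn overlay.

Run:
```python
from h import *
off=np.load("off.npy")
th=.715
bot.line_to(T(g,hp((-.14,0,.045),th))[0]+DZ+off,rate=.03); bot.dwell(.4); s(th)
i=np.mean([viewer.grab_frame("side").astype(float) for _ in range(8)],0).astype(np.uint8)[:,:,::-1]
cv2.imwrite("pics/raw2.png",i)
# pointer angle & flap angle from the same picture, guard shift calibrated on the pointer tip
x0,y0,k=250,185,8
c=cv2.convertScaleAbs(cv2.resize(i[y0:y0+70,x0:x0+98],None,fx=k,fy=k,interpolation=cv2.INTER_CUBIC),alpha=1.15,beta=20)
q=lambda L:((proj("side",T(g,L))+.5-[x0,y0])*k)
d=c.copy(); a=.692
L=[q(hp(o,a))[0] for o in[(-.172,.09,-.003),(-.172,-.09,-.003),(0,-.09,-.003)]]
cv2.polylines(d,[np.int32(L)],0,(0,0,255),1)
cv2.polylines(d,[np.int32([q(hp(o,a))[0] for o in[(-.14,-.055,.003),(-.14,-.055,.045),(-.14,.055,.045)]])],0,(0,255,0),1)
n=np.linspace(0,6.3,40)
cv2.polylines(d,[np.int32([q(hp((-.168+.011*np.cos(t),-.097,.011*np.sin(t)),a))[0] for t in n])],0,(255,0,255),1)
cv2.imwrite("pics/f3.png",d);
```

```text
0.715 17.73 [ 0.5788 -0.2393  0.2442] [-9.1  2.3  6.2] fx -8.5 [0.39 2.12 0.08] 0.0106 39.3
```

View pics/f3.png

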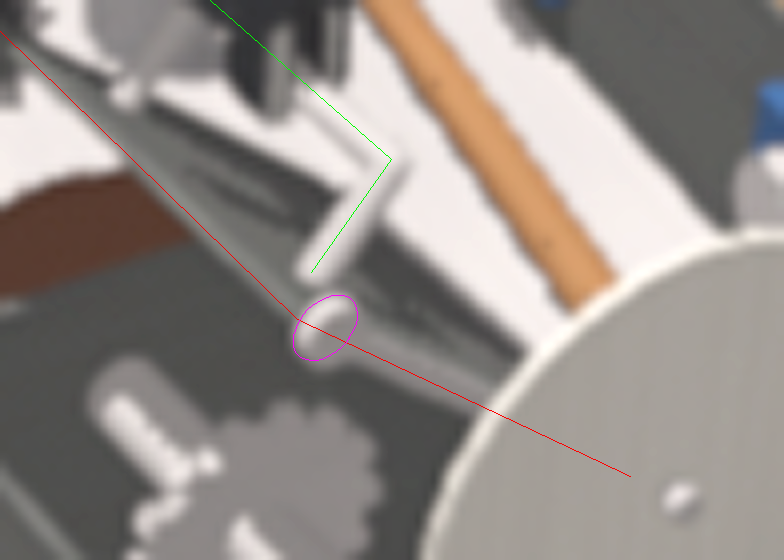

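With the model drawn at 0.692 rad for both, the tip circle at (325,328) and the handle post at (312,272)–(391,158) match the picture to about 5 px each. The arm's own motion gives about 0.70 rad, so the flap is at the mark and held still.

Run:
```python
from h import *
s("final"); print(job.hand_in())
```

```text
final 18.13 [ 0.5788 -0.2392  0.2442] [-8.4  2.2  5.7] fx -7.9 [0.32 2.08 0.01] 0.0108 39.3
the job is handed in; nothing more can be done
None
```

I turned the knob anticlockwise to its end stop first, then raised the flap to about 0.69–0.70 rad (pointer estimated at 0.69–0.70), and handed the job in at 18 s with the gripper still holding it; no verdict was returned.

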